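# Turn a wooden magnet blank over through the twisted guide and charge it

## Robot

A 6-joint arm with a two-finger parallel gripper is mounted at the origin on the work surface; the furniture and walls round the work are solid. World frame = base frame: x ahead of the robot, y to its left, z up, the work surface at z = 0. Lengths are in m, angles in rad, forces in N, time in s.
With the tool pointing down it reaches from about 0.375 to 0.9 m from the base axis. Payload 3.1 kg.
Tool frame: the origin (TCP) lies on the centre line of the jaws, within the pads' length; the fingertips stand 25 mm ahead of it and the grasp point (between the pads) lies 6 mm ahead of it (manip.tips_ahead is the distance from the TCP to the fingertips, in m); z points along the fingers, y is the direction in which the jaws open and shut (so a half turn about z gives the same grasp; the last joint's range is limited). The gripper opens to 85 mm and grips with 20 to 120 N. Pads are 22 mm wide; open, the fingers measure 114 mm over their backs; the gripper's body (76 mm by 85 mm) begins 54 mm behind the grasp point. The pads swing forward as they close: fully open they stand 13 mm farther back than shut.
Start: joints at [-1.325, 0.527, 1.433, -0, 1.181, -0.178], TCP at [0.257, -0.57, 0.256] pointing down, gripper open.
Joint ranges: [-3.08, 3.08], [-0.75, 2.2], [0.22, 2.44], [-1.43, 4.57], [0, 2.65], [-2.85, 2.85]. Speed limits (rad/s): [2.79, 2.79, 3.14, 3.14, 3.14, 3.14].

## Interface

Orientations are given as a unit quaternion [x, y, z, w].
In Python, from station import manip gives the robot as it stands.
- The arm moves only by the tool play_rows, never from a script. Its argument "steps" is a list that holds one entry, the list of rows, each a list of 6 numbers: the shift along the tool's x, y, z in m, then the turn, a rotation vector about the tool's x, y, z in degrees. In form: [[[x, y, z, rx, ry, rz], ...]]. A call has 1 to 10 rows; each row shifts and turns the commanded pose from where the row before left it, along the tool's axes as they then stand; what a row does not reach is not made up. A row lasts 1/8 s, in which the tool goes at most 62.5 mm and 10.7 degrees, less where a joint would pass 70% of its speed; a pose out of reach is approached as far as the arm can. A call is refused whole if a number of a shift passes 0.0625 or a number of a turn 10.7, either way. A call with a gripper value outside its range is refused whole. "fingers" is the opening, from 0 (shut) to 1 (fully open), set as the call begins (left out, the last holds). The fingers move at their own pace and stop on an object; "squeeze" is the grip in N (left out, the last holds). Time passes only in rows, so rows that do not move let the fingers close. It gives the time, the measured TCP pose, the force and the opening at its end, in the units of the state.
- manip.sense(): the state, without advancing time (a new reading comes with each control period).
- manip.snapshot(name): name is "scene" or "top" or "wrist"; returns a dict with "img" (400x640x3 uint8, red, green, blue), "K" (3x3 intrinsics, pixels), "world_from_camera" (4x4, takes a point from camera to world coordinates). Camera axes: x right, y down, z forward; pixel columns grow to the right and rows downward; lengths in m; the calibration is good to about 2 mm. The wrist camera is an equidistant fisheye: a pixel r from the principal point sees the ray r / f radians off the axis. A picture is of the moment at which its call begins. There is no depth.
- manip.sign_off(): hands the job in, once; it reports no verdict.
Trained networks look in a picture, given as the dict that the camera call returned (one of the last four; its "shot" number tells which), for a name from the list of things; names that differ only in an ending like _2 or _b are one class to them, and where a whole thing is asked for, a point or a joint stands for the part that bears it (a point fixed in the world has none). Each returns a list of dicts, best first, with "score" (0 to 1); they miss things now and then, are a little off and sometimes report something else, mostly with a low value. They report only what shows in the picture. A call takes as long as a camera call.
- manip.regions_of(label, picture): "pixels" (400x640 bool, what is visible of it) and "rect" ([left, top, right, bottom] in pixels, round what is visible of it).
- manip.pinpoint(label, picture): "point" ([column, row] in pixels: a listed point, or the origin of a listed thing).
The state is a dict: "t": time; "q": joint angles; "qd": joint speeds; "tau": joint torques, N m; "tcp_pos": TCP position; "tool_rot": TCP orientation; "force": force on the tool from outside, world axes, zero at the start; "ft_torque": the same for the moment, N m; "finger_gap": opening from 0.0 (shut) to 1.0 (fully open).
Only numpy, scipy, OpenCV 4.12 (cv2) and the standard library are available. Lean on these libraries where they do the work, as an engineer would, in place of code of your own. Each camera call takes 0.05 s, during which the arm holds its last target.

## Task

Take the round wooden blank out of the rack and drop it on edge into the top of the charger's twisted wire guide, turned so that it falls through and comes to lie flat on the bed with its raised steel magnet facing up. Then run the charger by pressing its three keys fully down and letting them spring back, one at a time: first the round key, then the square key, then the long key. Leave the other two blanks in the rack and do not disturb the other things on the worktop.

Things in the scene. Friction and masses are not known exactly. Their poses are not given: they have to be found in the camera images.
- blank_round_center (a point): Centre of the round blank: wooden disc, 44 mm diameter, 8 mm thick, 30 g, with a steel magnet (16 mm diameter, 5 mm proud) in the middle of one face. z is the disc's axis, out of the magnet face. At the start it stands on edge in one of the rack's slots, centre 34 mm over the worktop, upper 32 mm free, magnet face to the rack's +y.
- blank_square_center (a point): Centre of the square blank: wood, 40 x 40 x 8 mm, with the same magnet; stands in another slot. Leave it in the rack.
- blank_hex_center (a point): Centre of the six-sided blank: wood, 40 mm across flats, 8 mm thick, with the same magnet; stands in the third slot. Leave it in the rack.
- rack: Fixed wooden rack, 212 (x) x 44 (y) x 24 mm high, origin at the centre of its underside. Three slots in a row along its x, at x = -65, 0 and +65 mm, each 44 mm long (x) and 9.8 mm wide (y), floor 12 mm above the worktop. Which blank stands in which slot varies.
- charger: Fixed white magnet charger, 150 (x) x 252 (y) mm foot, origin on the worktop; along its y axis from +y to -y stand the twisted wire guide (290 mm high, axis at y = +110 mm), the curved slide, the open bed (y = +38 mm) and the key console (46 mm high, y = -60 mm).
- guide_mouth (a point): Centre of the guide's top opening, at the rod ends, 290 mm over the worktop; axes as the charger's. It takes a disc on edge, its axis along the charger's y: 46 mm free along x, 15 mm along y, flaring to 64 and 32 mm in the top 14 mm. A hoop (74 mm outer diameter) is 30 mm below the mouth. A disc let go upright, centred to 3 mm, its lowest point 14 mm below the mouth, falls through in under 1 s.
- guide_middle (a point): Point on the guide's upright axis half-way down its twist, 190 mm over the worktop. Below the mouth's straight 30 mm, eight rods twist half a turn about that axis over 140 mm: a dropped disc turns by 180 degrees, lands on the slide and slides on its back to -y on to the bed, so the face that looked to the charger's +y at the mouth ends facing up.
- bed (a point): Centre of the bed's surface, 26 mm over the worktop: slippery polished steel (as are the slide and the rods), 57 mm long (y) and 56 mm wide, sloping 6 degrees down to a stop at its -y end, with low walls at the sides. A dropped disc comes to rest against the stop, its centre about 5 mm from this point.
- key_round_top (a point): Centre of the top of the round key (24 mm in diameter), farthest along the charger's x (+44 mm); 62 mm over the worktop. Moves down with the key. z is up.
- key_square_top (a point): Centre of the top of the square key (22 x 22 mm), at the charger's x = -44 mm; 62 mm over the worktop.
- key_long_top (a point): Centre of the top of the long key (16 mm in x, 40 mm in y), at the charger's x = 0; 62 mm over the worktop.
- key_round (a joint): Travel of the round key in m: 0 up, 0.006 fully down; springs back; about 2 N to start it, 4.5 N fully down.
- key_square (a joint): Travel of the square key in m: 0 up, 0.006 fully down; same spring.
- key_long (a joint): Travel of the long key in m: 0 up, 0.006 fully down; same spring.
- spool_a: Upright blue thread spool, 29 mm in diameter, 50 mm high, origin under its centre. Bystander.
- spool_b: Yellow thread spool lying on its side, 54 mm long, 29 mm thick. Bystander.
- tape_measure: Pocket tape measure, 55 x 123 x 25 mm. Bystander.
- green_bottle: Small green bottle, 43 mm in diameter, 96 mm high. Bystander.
- mug: Green and white mug, 78 x 116 x 101 mm. Bystander.

How it is judged:
On the way, in this order (a step that is already met when the one before it is completed fails the run):
1. the round blank falls through the middle of the twisted guide (distance between blank_round_center and guide_middle below 0.03 m and contact force between the fingers and blank_round below 0.05 N).
2. the round blank lies still on the bed, magnet up (horizontal distance between blank_round_center and bed below 0.02 m and height (world z) of blank_round_center below 0.045 m and angle between blank_round_center's own z axis and vertical below 0.25 rad and linear speed of blank_round below 0.02 m/s), for 0.2 s.
3. round key fully down, alone (value of joint key_round above 0.0045 m and value of joint each of key_square, key_long below 0.001 m), for 0.04 s.
4. square key fully down, alone (value of joint key_square above 0.0045 m and value of joint each of key_round, key_long below 0.001 m), for 0.04 s.
5. long key fully down, alone (value of joint key_long above 0.0045 m and value of joint each of key_round, key_square below 0.001 m), for 0.04 s.
At the end, for the whole second after the job is handed in: The round blank lies at rest flat on the bed (centre within 20 mm of the bed's centre, within 0.25 rad of level), magnet face up, after falling through the guide; the keys have been pressed at least 4.5 mm in the order round, square, long and are all up again (under 1 mm) (all of step 2 and value of joint each of key_round, key_square, key_long below 0.001 m); the robot touches nothing.
It fails at once if a key is pressed before the round blank lies on the bed (value of joint any of key_round, key_square, key_long above 0.003 m and distance between blank_round_center and bed above 0.04 m).
It fails at once if two keys are pressed at once (value of joint each of key_round, key_square above 0.003 m or value of joint each of key_round, key_long above 0.003 m or value of joint each of key_square, key_long above 0.003 m).
It fails at once if another blank leaves its slot (distance of any of blank_square_center, blank_hex_center from where it was at the start of the episode above 0.015 m).
It fails at once if a bystander is pushed away (distance of any of spool_a, spool_b, tape_measure, green_bottle, mug from where it was at the start of the episode above 0.03 m).
It also fails if it takes over 51 s, if anything falls off the work surface, if the arm or the gripper's body presses on something with over 40 N, if the wrist force passes 120 N, or if a joint passes its speed limit or range.

## Working session

There is one attempt and no reset: what is moved stays moved. The work goes in short steps, Python scripts to look and compute and a tool call to move; the robot and the scene stay as the last step left them, time stands still between calls to the robot, and variables do not carry over. Pictures are saved under pics/ and viewed, and the job is handed in when it is done.

Besides the shell and the picture viewer there is one more tool, called after "Emit:" by a JSON object that holds its "api" and its "payload", one argument or row to a line. play_rows: Moves the arm, as the interface text tells. Its arguments: {"type":"object","properties":{"steps":{"type":"array"},"fingers":{"type":"number"},"squeeze":{"type":"number"}},"required":["steps"]}

```bash
ls; mkdir -p pics
cat > h.py <<'E'
import numpy as np, cv2
from station import manip
from scipy.spatial.transform import Rotation as R
def save(p,n): cv2.imwrite('pics/'+n+'.png',p['img'][:,:,::-1])
def ray(p,px):
    K=np.array(p['K']);T=np.array(p['world_from_camera'])
    d=np.linalg.inv(K)@[px[0],px[1],1]
    return T[:3,3],T[:3,:3]@d
def atz(p,px,z):
    o,d=ray(p,px);return o+d*(z-o[2])/d[2]
def tri(ps):
    A=np.zeros((3,3));b=np.zeros(3)
    for p,px in ps:
        o,d=ray(p,px);d=d/np.linalg.norm(d);M=np.eye(3)-np.outer(d,d);A+=M;b+=M@o
    return np.linalg.solve(A,b)
def proj(p,X):
    K=np.array(p['K']);T=np.array(p['world_from_camera']);c=np.linalg.inv(T)@np.append(X,1);c=K@c[:3];return c[:2]/c[2]
E
python3 - <<'E'
from h import *
s=manip.sense();print(s['t'],s['tcp_pos'],s['tool_rot'],s['finger_gap'],manip.tips_ahead)
P={}
for n in ('scene','top'):
    p=manip.snapshot(n);P[n]=p;save(p,n+'0')
    np.set_printoptions(precision=4,suppress=True)
    print(n,np.array(p['K']).tolist(),np.array(p['world_from_camera']))
Z=dict(blank_round_center=.034,blank_square_center=.032,blank_hex_center=.032,rack=0,charger=0,guide_mouth=.29,guide_middle=.19,bed=.026,key_round_top=.062,key_square_top=.062,key_long_top=.062,spool_a=0,mug=0,green_bottle=0,tape_measure=0,spool_b=0.0145)
for k,z in Z.items():
    rs={}
    for n in P:
        r=manip.pinpoint(k,P[n]);rs[n]=r
        for a in r[:2]: print(k,n,np.round(a['point'],1),round(a['score'],2),atz(P[n],a['point'],z))
    if rs['scene'] and rs['top']: print('   tri',tri([(P[n],rs[n][0]['point']) for n in P]))
E
```

```text
pics
0.0 [ 0.25686365 -0.56904093  0.25531795] [ 9.77632424e-01  2.10317948e-01 -4.91734137e-05 -1.09655185e-03] 1.0042555079666002 0.025
scene [[441.6812345865622, 0.0, 320.99803560984856], [0.0, 441.6812345865622, 207.41510239314684], [0.0, 0.0, 1.0]] [[-0.76   -0.3019  0.5756 -0.3241]
 [-0.6499  0.3676 -0.6652  0.9555]
 [-0.0108 -0.8796 -0.4756  0.8744]
 [ 0.      0.      0.      1.    ]]
top [[517.107553768303, 0.0, 314.2396691357393], [0.0, 517.107553768303, 207.24958995999327], [0.0, 0.0, 1.0]] [[ 0.105  -0.776   0.6219 -0.609 ]
 [-0.9945 -0.0786  0.0698 -0.1269]
 [-0.0053 -0.6258 -0.78    1.5498]
 [ 0.      0.      0.      1.    ]]
blank_round_center scene [355.7 226.8] 0.59 [ 0.4961 -0.187   0.034 ]
blank_round_center scene [345.  217.3] 0.42 [ 0.57   -0.2179  0.034 ]
blank_round_center top [374.5 221.2] 0.6 [ 0.5567 -0.2185  0.034 ]
   tri [ 0.54   -0.2213  0.0199]
blank_square_center scene [354.3 222.5] 0.57 [ 0.5209 -0.2117  0.032 ]
blank_square_center scene [359.2 259. ] 0.35 [ 0.3661 -0.0313  0.032 ]
blank_square_center top [369.2 233.9] 0.53 [ 0.4986 -0.2014  0.032 ]
  
[... 1238 characters left out ...]
ool_a scene [366.7 201. ] 0.41 [ 0.6208 -0.4352  0.    ]
spool_a top [433.7 219.6] 0.51 [ 0.6129 -0.4418  0.    ]
   tri [ 0.7653 -0.5    -0.3291]
mug scene [264.9 348.4] 0.63 [0.3427 0.4165 0.    ]
mug top [190.1 264.3] 0.9 [0.3254 0.4214 0.    ]
   tri [0.3298 0.4215 0.0059]
green_bottle top [405.8 276.7] 0.68 [ 0.352  -0.3362  0.    ]
tape_measure scene [311.3 324.4] 0.57 [0.3083 0.2721 0.    ]
tape_measure top [234.5 267.9] 0.64 [0.3267 0.2621 0.    ]
   tri [ 0.3238  0.2627 -0.0091]
spool_b scene [358.5 260.6] 0.65 [ 0.3768 -0.0428  0.0145]
spool_b scene [366.7 201. ] 0.41 [ 0.6052 -0.4121  0.0145]
spool_b top [433.7 219.6] 0.51 [ 0.6014 -0.4389  0.0145]
   tri [ 0.7653 -0.5    -0.3291]
```

Run:
```python
import cv2
a=cv2.imread('pics/scene0.png');b=cv2.imread('pics/top0.png')
cv2.imwrite('pics/sc.png',cv2.resize(a[170:320,200:440],None,fx=3.3,fy=3.3,interpolation=2)[:600,:800])
cv2.imwrite('pics/tc.png',cv2.resize(b[150:300,220:450],None,fx=3.4,fy=3.4,interpolation=2)[:600,:800])
```

```text
(no output)
```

View pics/scene0.png

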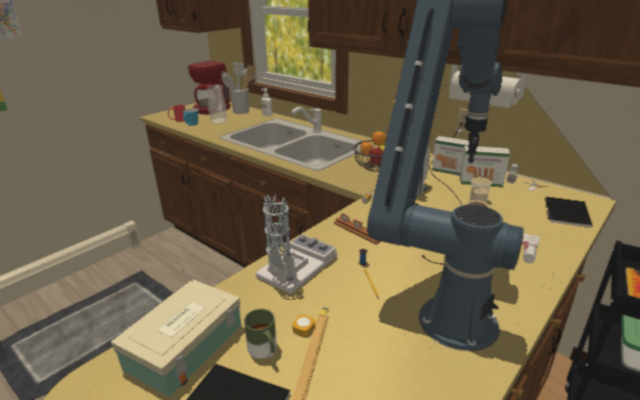

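View pics/sc.png

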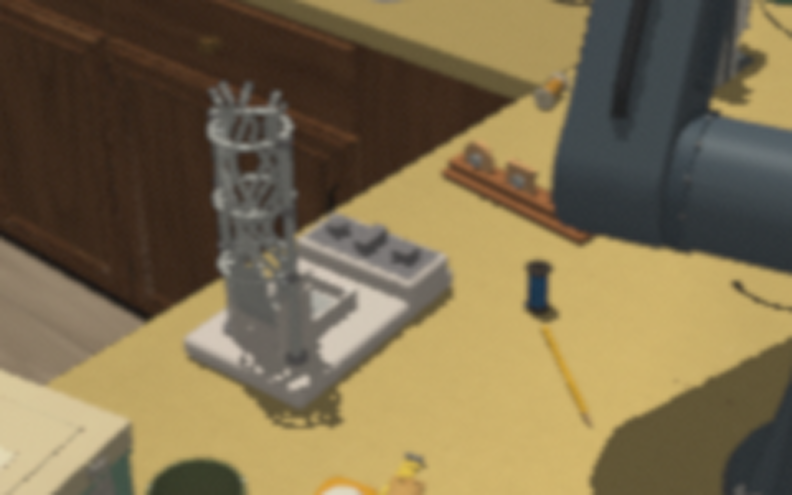

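View pics/tc.png

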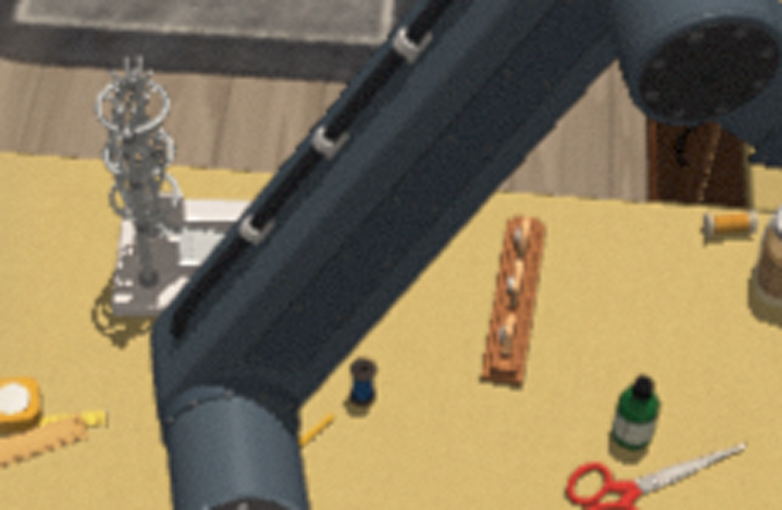

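Emit:
{"api": "play_rows", "payload": {
  "steps": [
    [[0.047, -0.028, -0.008, 0, 0, 0], [0.047, -0.028, -0.008, 0, 0, 0], [0.047, -0.028, -0.008, 0, 0, 0], [0.047, -0.028, -0.008, 0, 0, 0], [0.047, -0.028, -0.008, 0, 0, 0], [0.047, -0.028, -0.008, 0, 0, 0], [0.047, -0.028, -0.008, 0, 0, 0], [0.047, -0.028, -0.008, 0, 0, 10], [0, 0, 0, 0, 0, 10], [0, 0, 0, 0, 0, 4]]
  ]
}}

```text
t: 2.95
tcp_pos: [0.508, -0.2102, 0.3205]
tool_rot: [1.0, 0.003, 0.0, 0.0]
force: [0.0, 0.1, 0.4]
finger_gap: 1.002
```

```bash
cat >> h.py <<'E'
def wray(p,px):
    K=np.array(p['K']);T=np.array(p['world_from_camera'])
    v=np.array([px[0]-K[0,2],px[1]-K[1,2]]);r=np.hypot(*v);th=r/K[0,0]
    d=np.array([*(v/max(r,1e-9)*np.sin(th)),np.cos(th)]);return T[:3,3],T[:3,:3]@d
def watz(p,px,z):
    o,d=wray(p,px);return o+d*(z-o[2])/d[2]
def wproj(p,X):
    K=np.array(p['K']);T=np.array(p['world_from_camera']);c=(np.linalg.inv(T)@np.append(X,1))[:3]
    th=np.arctan2(np.hypot(c[0],c[1]),c[2]);u=c[:2]/max(np.hypot(c[0],c[1]),1e-9);return K[0,0]*th*u+K[:2,2]
def ask(p,names):
    for k,z in names.items():
        for a in manip.pinpoint(k,p)[:2]: print(k,np.round(a['point'],1),round(a['score'],2),watz(p,a['point'],z))
np.set_printoptions(precision=4,suppress=True)
E
python3 - <<'E'
from h import *
s=manip.sense();print(s['t'],s['tcp_pos'],s['tool_rot'],s['force'])
p=manip.snapshot('wrist');save(p,'w1');print(np.array(p['K']),np.array(p['world_from_camera']))
ask(p,dict(blank_round_center=.034,blank_square_center=.032,blank_hex_center=.032,rack=0))
cv2.imwrite('pics/w1.png',cv2.resize(p['img'][:,:,::-1],(800,500)))
r=manip.regions_of('rack',p)
if r:
    print(r[0]['score'],r[0]['rect']); ys,xs=np.nonzero(r[0]['pixels'])
    W=np.array([watz(p,(x,y),.024)[:2] for x,y in zip(xs,ys)]);
    rc=cv2.minAreaRect(W.astype(np.float32)*1000);print(rc)
E
```

```text
2.95 [ 0.508  -0.2102  0.3205] [1.     0.0028 0.0002 0.0002] [0.0288 0.0903 0.4192]
[[309.7069   0.     320.5276]
 [  0.     309.7069 199.667 ]
 [  0.       0.       1.    ]] [[ 0.0059 -0.964  -0.2658  0.5754]
 [-1.     -0.0056 -0.0019 -0.21  ]
 [ 0.0003  0.2658 -0.964   0.4376]
 [ 0.      0.      0.      1.    ]]
blank_round_center [320.5 122.2] 0.71 [ 0.5677 -0.2102  0.034 ]
blank_round_center [150.7 157.1] 0.28 [0.5269 0.0366 0.034 ]
blank_square_center [316.4 173.4] 0.68 [ 0.4998 -0.2051  0.032 ]
blank_hex_center [316.  218.6] 0.66 [ 0.4363 -0.2047  0.032 ]
rack [319.  167.2] 0.72 [ 0.5029 -0.2084  0.    ]
```

View pics/w1.png

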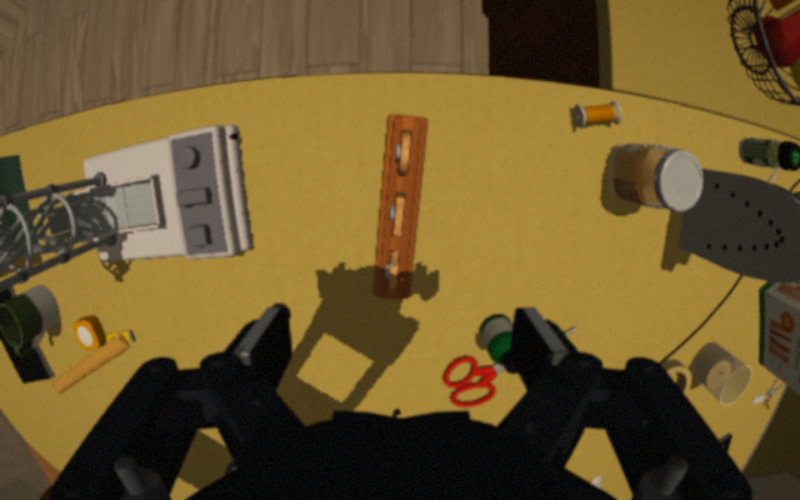

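Run:
```python
from h import *
p=manip.snapshot('wrist')
im=p['img'][:,:,::-1]
cv2.imwrite('pics/w1r.png',cv2.resize(im[85:245,260:380],None,fx=3.7,fy=3.7,interpolation=2))
cv2.imwrite('pics/w1c.png',cv2.resize(im[90:225,50:210],None,fx=4.4,fy=4.4,interpolation=2))
for c in [(388,115),(427,117),(374,295),(410,298)]: print(watz(p,np.array(c)/1.25,.024))
ask(p,dict(guide_mouth=.29,bed=.026,key_round_top=.062,key_long_top=.062,key_square_top=.062,charger=0))
for n in ('blank_round_center','rack'):
  r=manip.regions_of(n,p); print([(a['score'],a['rect']) for a in r])
```

```text
[ 0.6071 -0.1978  0.024 ]
[ 0.6054 -0.2388  0.024 ]
[ 0.4062 -0.1817  0.024 ]
[ 0.4028 -0.2232  0.024 ]
bed [144.3 154.7] 0.67 [0.5291 0.0516 0.026 ]
bed [112.6 160.6] 0.64 [0.5228 0.1161 0.026 ]
key_round_top [147.3 124.9] 0.66 [0.5733 0.0204 0.062 ]
key_long_top [149.  155.6] 0.59 [0.5315 0.0208 0.062 ]
key_square_top [155. 187.] 0.84 [0.4877 0.0159 0.062 ]
charger [139.7 156.1] 0.6 [0.5243 0.0777 0.    ]
[(0.8, [313.9, 104.4, 325.8, 137.8])]
[(0.79, [300.3, 89.4, 342.2, 240.6])]
```

View pics/w1r.png

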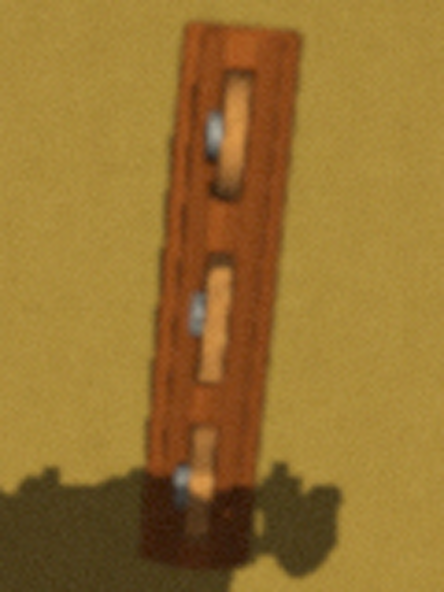

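View pics/w1c.png

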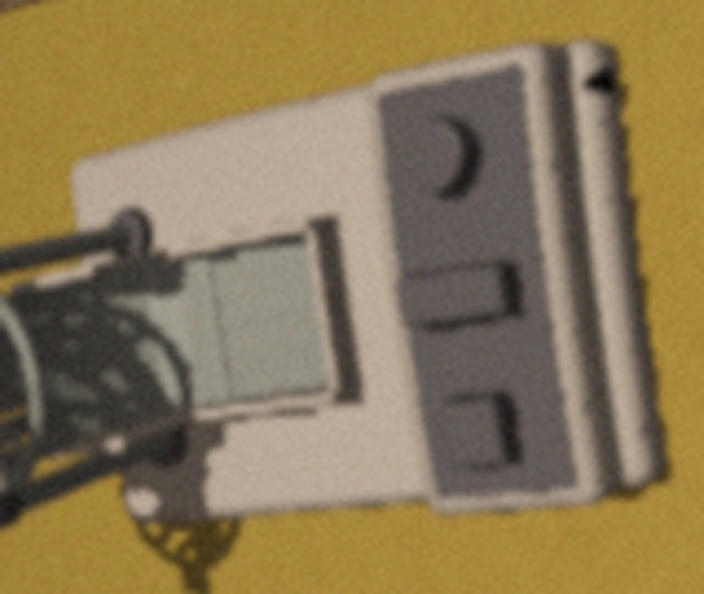

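Run:
```python
from h import *
p=manip.snapshot('wrist')
hsv=cv2.cvtColor(p['img'],cv2.COLOR_RGB2HSV)
r=manip.regions_of('rack',p)[0]['pixels']
ys,xs=np.nonzero(r);W=np.array([watz(p,(x,y),.024)[:2] for x,y in zip(xs,ys)]);print(cv2.minAreaRect((W*1000).astype(np.float32)))
# right edge is top-face edge/ or lower: colour-based
for row in range(95,235,10):
    line=hsv[row,290:350].astype(int); m=(line[:,0]<16)&(line[:,1]>100)
    x=np.nonzero(m)[0]+290
    print(row,x.min(),x.max(),watz(p,(x.min()-.5,row),.024)[:2],watz(p,(x.max()+.5,row),.024)[:2])
# reproject rect model
b=manip.regions_of('blank_round_center',p)[0]['pixels'];ys,xs=np.nonzero(b)
W=np.array([watz(p,(x,y),.05)[:2] for x,y in zip(xs,ys)]);print(cv2.minAreaRect((W*1000).astype(np.float32)))
```

```text
((505.63360595703125, -208.433349609375), (43.681209564208984, 206.684814453125), 85.0311508178711)
95 310 340 [ 0.6032 -0.1965] [ 0.6036 -0.2372]
105 309 339 [ 0.5898 -0.1952] [ 0.5901 -0.236 ]
115 308 338 [ 0.5764 -0.194 ] [ 0.5768 -0.2349]
125 307 337 [ 0.5631 -0.1927] [ 0.5634 -0.2337]
135 306 336 [ 0.5497 -0.1914] [ 0.55   -0.2325]
145 305 335 [ 0.5363 -0.19  ] [ 0.5365 -0.2314]
155 304 334 [ 0.5228 -0.1886] [ 0.523  -0.2302]
165 304 333 [ 0.5091 -0.1886] [ 0.5094 -0.2291]
175 303 332 [ 0.4953 -0.1872] [ 0.4956 -0.2279]
185 301 331 [ 0.4814 -0.1843] [ 0.4816 -0.2268]
195 301 330 [ 0.4672 -0.1842] [ 0.4675 -0.2256]
205 300 329 [ 0.4528 -0.1826] [ 0.4531 -0.2244]
215 299 328 [ 0.4381 -0.181 ] [ 0.4385 -0.2232]
225 299 326 [ 0.4232 -0.1808] [ 0.4235 -0.2206]
((568.450439453125, -211.18492126464844), (13.88973331451416, 41.70606994628906), 85.33226776123047)
```

Emit:
{"api": "play_rows", "payload": {
  "steps": [
    [[0.031, 0.002, 0.05, 0, 0, 0], [0.031, 0.002, 0.055, 0, 0, 0], [0, 0, 0.055, 0, 0, 5.4], [0, 0, 0, 0, 0, 0]]
  ],
  "fingers": 0.6
}}

```text
t: 4.35
tcp_pos: [0.5662, -0.2129, 0.1562]
tool_rot: [0.999, -0.043, -0.005, -0.003]
force: [-1.0, 0.3, -0.2]
finger_gap: 0.602
```

Run:
```python
from h import *
s=manip.sense();print(s['t'],s['tcp_pos'],s['tool_rot'],s['force'],s['finger_gap'])
p=manip.snapshot('wrist')
im=p['img'][:,:,::-1].copy()
ask(p,dict(blank_round_center=.034,rack=0,blank_square_center=.032,blank_hex_center=.032))
r=manip.regions_of('blank_round_center',p);print([(a['score'],a['rect']) for a in r])
# model overlay
c=np.array([.5056,-.2084]);yaw=np.deg2rad(-5.1)
def L(x,y,z): return np.array([c[0]+x*np.cos(yaw)-y*np.sin(yaw),c[1]+x*np.sin(yaw)+y*np.cos(yaw),z])
def d(pts,col):
    for a,b in zip(pts[:-1],pts[1:]):
        for t in np.linspace(0,1,60):
            q=wproj(p,a+(b-a)*t); cv2.circle(im,tuple(np.int32(np.round(q))),0,col,-1)
d([L(x,y,.024) for x,y in [(-.106,-.022),(.106,-.022),(.106,.022),(-.106,.022),(-.106,-.022)]],(255,0,0))
for sx in(-.065,0,.065):
    d([L(sx+x,y,.024) for x,y in [(-.022,-.0049),(.022,-.0049),(.022,.0049),(-.022,.0049),(-.022,-.0049)]],(0,255,0))
for yy in(-.004,.004): d([L(.065+.022*np.cos(t),yy,.034+.022*np.sin(t)) for t in np.linspace(0,2*np.pi,25)],(255,255,0))
cv2.imwrite('pics/w2.png',cv2.resize(im,(800,500),interpolation=2))
cv2.imwrite('pics/w2c.png',cv2.resize(im[60:280,220:420],None,fx=2.7,fy=2.7,interpolation=2))
```

```text
4.35 [ 0.5662 -0.2129  0.1562] [ 0.999  -0.0433 -0.0051 -0.0028] [-1.0488  0.2526 -0.21  ] 0.6018871870138806
blank_round_center [318.6 196. ] 0.88 [ 0.5695 -0.2114  0.034 ]
rack [324.2 250.4] 0.83 [ 0.5053 -0.2107  0.    ]
blank_square_center [320.4 270.7] 0.82 [ 0.5008 -0.2068  0.032 ]
blank_square_center [321.1 196.6] 0.53 [ 0.5683 -0.2133  0.032 ]
blank_hex_center [322.4 325.5] 0.7 [ 0.4382 -0.2033  0.032 ]
[(0.72, [307.9, 170.0, 328.9, 228.0])]
```

View pics/w2c.png

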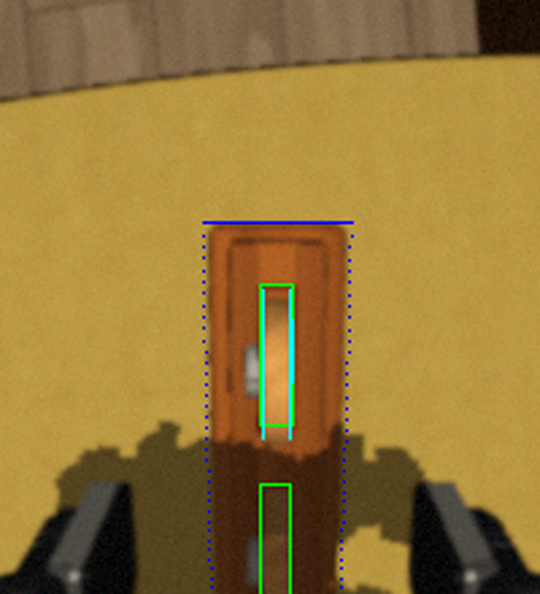

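View pics/w2.png

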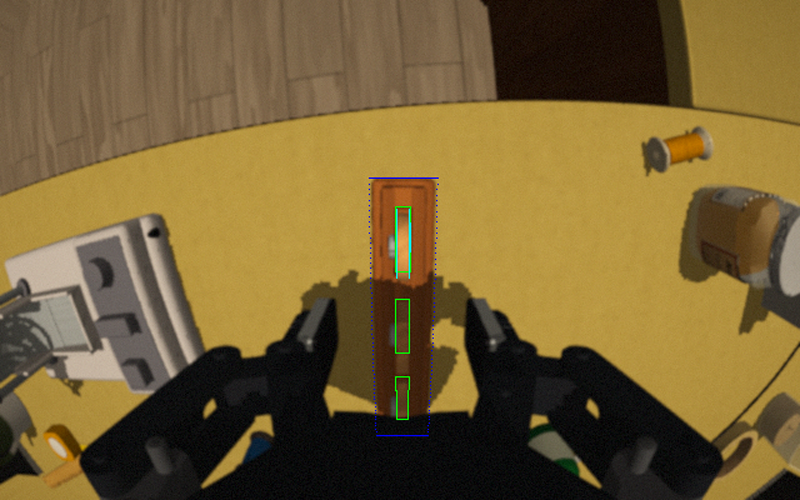

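Emit:
{"api": "play_rows", "payload": {
  "steps": [
    [[0, 0, 0.045, 0, 0, 0], [0, 0, 0.03, 0, 0, 0], [0, 0, 0, 0, 0, 0]]
  ],
  "fingers": 0.5
}}

```text
t: 5.03
tcp_pos: [0.5683, -0.2145, 0.0854]
tool_rot: [0.999, -0.044, -0.001, -0.001]
force: [-0.4, 0.1, 0.1]
finger_gap: 0.5
```

Run:
```python
from h import *
s=manip.sense();print(s['t'],s['tcp_pos'],R.from_quat(s['tool_rot']).as_matrix(),s['force'],s['finger_gap'])
p=manip.snapshot('wrist')
im=p['img'][:,:,::-1].copy()
cv2.imwrite('pics/w3c.png',cv2.resize(im[100:360,170:470],None,fx=2.3,fy=2.3,interpolation=2))
```

```text
5.025 [ 0.5683 -0.2145  0.0854] [[ 0.9961 -0.0878 -0.002 ]
 [-0.0878 -0.9961  0.0012]
 [-0.0021 -0.0011 -1.    ]] [-0.38    0.1463  0.099 ] 0.5003430448052505
```

View pics/w3c.png

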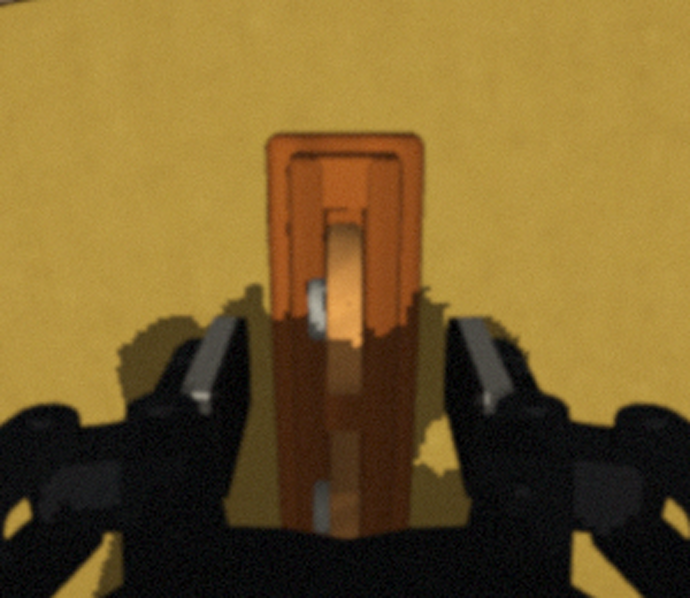

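Emit:
{"api": "play_rows", "payload": {
  "steps": [
    [[0.001, 0, 0.016, 0, 0, 0], [0, 0, 0, 0, 0, 0]]
  ],
  "fingers": 0.5
}}

```text
t: 5.32
tcp_pos: [0.5701, -0.2149, 0.0698]
tool_rot: [0.999, -0.044, -0.0, -0.0]
force: [0.4, 0.1, 0.5]
finger_gap: 0.498
```

Emit:
{"api": "play_rows", "payload": {
  "steps": [
    [[0, 0, 0, 0, 0, 0], [0, 0, 0, 0, 0, 0], [0, 0, 0, 0, 0, 0], [0, 0, 0, 0, 0, 0]]
  ],
  "fingers": 0.0,
  "squeeze": 35
}}

```text
t: 5.82
tcp_pos: [0.5704, -0.2151, 0.0703]
tool_rot: [0.999, -0.044, 0.0, 0.0]
force: [-0.4, 0.5, 3.3]
finger_gap: 0.08
```

Run:
```python
from h import *
s=manip.sense();print(s['t'],s['tcp_pos'],s['force'],s['finger_gap'])
p=manip.snapshot('wrist')
im=p['img'][:,:,::-1].copy()
cv2.imwrite('pics/w4c.png',cv2.resize(im[100:360,170:470],None,fx=2.3,fy=2.3,interpolation=2))
```

```text
5.825 [ 0.5704 -0.2151  0.0703] [-0.4008  0.5015  3.2972] 0.07973554993031362
```

View pics/w4c.png

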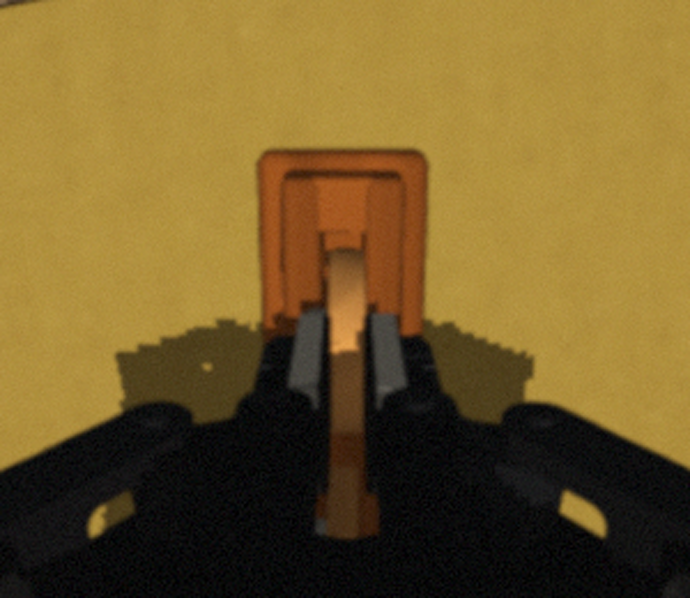

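Emit:
{"api": "play_rows", "payload": {
  "steps": [
    [[0, 0, 0, 0, 0, 0], [0, 0, 0, 0, 0, 0], [0, 0, -0.02, 0, 0, 0], [0, 0, -0.04, 0, 0, 0], [0, 0, 0, 0, 0, 0]]
  ]
}}

```text
t: 6.5
tcp_pos: [0.5717, -0.2157, 0.1321]
tool_rot: [0.999, -0.044, 0.002, 0.001]
force: [0.3, -0.5, -0.9]
finger_gap: 0.078
```

Run:
```python
from h import *
s=manip.sense();print(s['t'],s['tcp_pos'],s['force'],s['finger_gap'])
p=manip.snapshot('wrist')
ask(p,dict(blank_round_center=.034+.06))
im=p['img'][:,:,::-1].copy()
cv2.imwrite('pics/w5c.png',cv2.resize(im[100:360,170:470],None,fx=2.3,fy=2.3,interpolation=2))
```

```text
6.5 [ 0.5717 -0.2157  0.1321] [ 0.2566 -0.4792 -0.8748] 0.07763428642725773
blank_round_center [317.7 248.3] 0.65 [ 0.569  -0.2143  0.094 ]
```

View pics/w5c.png

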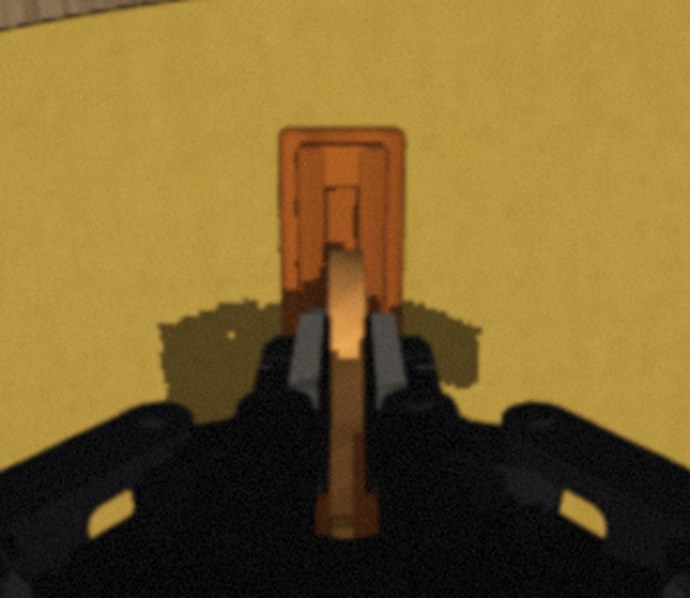

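Emit:
{"api": "play_rows", "payload": {
  "steps": [
    [[-0.009, -0.034, -0.036, 0, 0, 0], [-0.009, -0.034, -0.036, 0, 0, 0], [-0.009, -0.034, -0.036, 0, 0, 0], [-0.009, -0.034, -0.036, 0, 0, 0], [-0.009, -0.034, -0.036, 0, 0, 0], [-0.009, -0.034, -0.036, 0, 0, 0], [-0.009, -0.034, -0.036, 0, 0, 0], [-0.009, -0.034, -0.036, 0, 0, 0], [0, 0, 0, 0, 0, -9], [0, 0, 0, 0, 0, 0]]
  ]
}}

```text
t: 7.85
tcp_pos: [0.5217, 0.0629, 0.4164]
tool_rot: [0.999, 0.034, -0.001, -0.0]
force: [0.1, -0.6, -0.0]
finger_gap: 0.079
```

Run:
```python
from h import *
s=manip.sense();print(s['t'],s['tcp_pos'],s['tool_rot'],s['force'],s['finger_gap'])
p=manip.snapshot('wrist')
ask(p,dict(guide_mouth=.29,guide_middle=.19,bed=.026,key_round_top=.062,key_long_top=.062,key_square_top=.062,charger=0))
im=p['img'][:,:,::-1].copy();cv2.imwrite('pics/w6r.png',im)
cv2.imwrite('pics/w6.png',cv2.resize(im,(800,500),interpolation=2))
```

```text
7.85 [0.5217 0.0629 0.4164] [ 0.9994  0.0341 -0.0015 -0.0002] [ 0.1072 -0.6446 -0.026 ] 0.07874027344904362
guide_mouth [181.3 197.9] 0.74 [0.5148 0.1841 0.29  ]
guide_middle [214.  175.4] 0.75 [0.5146 0.1875 0.19  ]
guide_middle [312.3 150.2] 0.2 [0.55   0.0737 0.19  ]
bed [290.4 153. ] 0.81 [0.5243 0.1127 0.026 ]
key_long_top [348.9 156.7] 0.67 [0.5293 0.0196 0.062 ]
key_long_top [461.2 214.1] 0.59 [ 0.4489 -0.1853  0.062 ]
key_square_top [316.9 247.4] 0.61 [0.3753 0.0587 0.062 ]
key_square_top [351.3 184.1] 0.57 [0.4865 0.012  0.062 ]
charger [313.4 150.4] 0.94 [0.528  0.0755 0.    ]
```

View pics/w6.png

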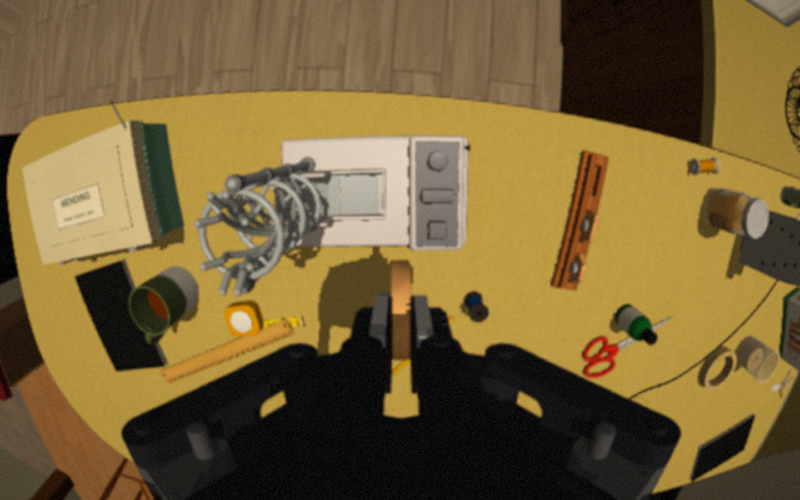

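Run:
```python
import cv2
im=cv2.imread('pics/w6r.png')
cv2.imwrite('pics/w6c.png',cv2.resize(im[100:210,220:380],None,fx=5,fy=5,interpolation=2))
cv2.imwrite('pics/w6g.png',cv2.resize(im[120:245,145:265],None,fx=4.8,fy=4.8,interpolation=2))
```

```text
(no output)
```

View pics/w6c.png

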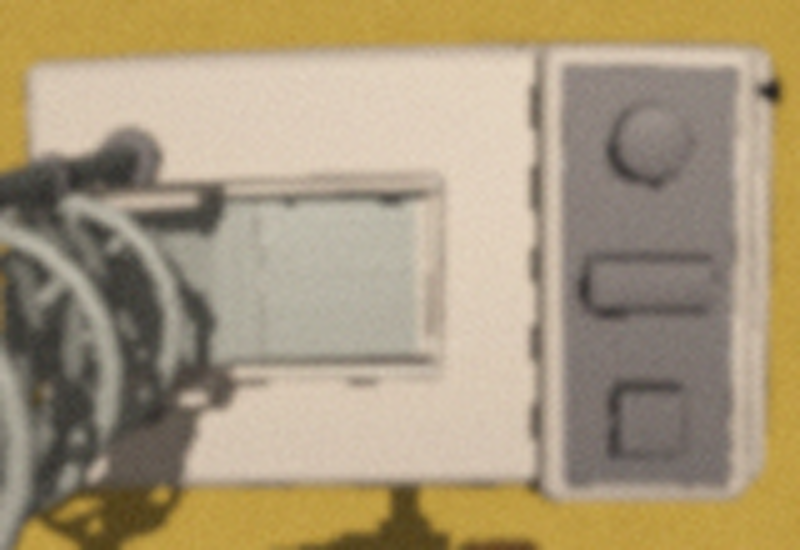

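View pics/w6g.png

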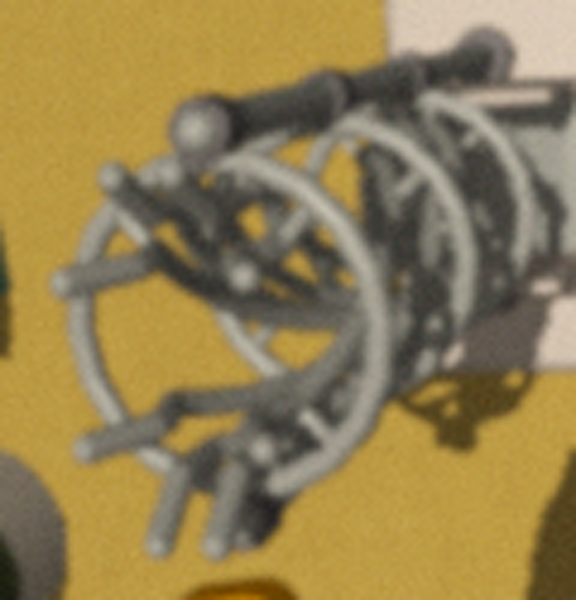

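Run:
```python
from h import *
p=manip.snapshot('wrist')
from scipy.optimize import least_squares
for c in [(110,175),(60,285),(85,450),(160,548),(215,548),(240,275),(262,447),(250,540),(175,175)]:
    q=np.array(c)/4.8+[145,120]; print(c,watz(p,q,.29)[:2])
hoop=np.array([(68,310),(80,255),(110,195),(160,157),(230,150),(300,178),(355,235),(385,310),(388,375),(355,450),(290,493)])/4.8+[145,120]
H=np.array([watz(p,q,.26)[:2] for q in hoop]);
f=least_squares(lambda v:np.hypot(*(H-v[:2]).T)-v[2],[.515,.185,.037]);print('hoop',f.x,f.fun)
keys=[((652,143),(.044,-.06,.062)),((652,284),(0,-.06,.062)),((652,423),(-.044,-.06,.062))]
K=[]
for c,l in keys:
    q=np.array(c)/5+[220,100];w=watz(p,q,.062);print(l,w);K.append((w[:2],l))
K.append((f.x[:2],(0,.11,.26)))
def res(v):
    o=[]
    for w,l in K:
        c,s=np.cos(v[2]),np.sin(v[2]);o+=[v[0]+c*l[0]-s*l[1]-w[0],v[1]+s*l[0]+c*l[1]-w[1]]
    return np.array(o)
g=least_squares(res,[.52,.07,.06]);print(g.x,np.rad2deg(g.x[2]),g.fun*1000)
for c in [(30,68),(440,178),(440,375),(210,195),(415,195),(415,360),(545,45),(545,495),(765,50),(765,480)]:
    q=np.array(c)/5+[220,100]
    for z in(.01,.026,.046):
        w=watz(p,q,z)[:2]-g.x[:2]; c_,s=np.cos(g.x[2]),np.sin(g.x[2]);print(c,z,np.round(1000*np.array([c_*w[0]+s*w[1],-s*w[0]+c_*w[1]]),1),end=' ')
    print()
```

```text
(110, 175) [0.5518 0.1956]
(60, 285) [0.531  0.2073]
(85, 450) [0.4991 0.2042]
(160, 548) [0.4806 0.1894]
(215, 548) [0.4818 0.1775]
(240, 275) [0.5346 0.1695]
(262, 447) [0.5028 0.1664]
(250, 540) [0.4842 0.17  ]
(175, 175) [0.5521 0.1821]
hoop [0.5163 0.1867 0.0364] [ 0.     -0.0008  0.0002  0.0008  0.0003 -0.0002 -0.0005 -0.0004  0.0002
  0.0004  0.    ]
(0.044, -0.06, 0.062) [0.5738 0.0198 0.062 ]
(0, -0.06, 0.062) [0.5305 0.0163 0.062 ]
(-0.044, -0.06, 0.062) [0.4867 0.0124 0.062 ]
[0.5254 0.0762 0.0829] 4.750747086333262 [ 0.3614  0.2538 -0.1421  0.1802 -0.2388  0.3947  0.0195 -0.8287]
(30, 68) 0.01 [ 74.3 147.6] (30, 68) 0.026 [ 74.  142.6] (30, 68) 0.046 [ 73.5 136.4] 
(440, 178) 0.01 [30.3  6.4] (440, 178) 0.026 [31.3  5.8] (440, 178) 0.046 [32.6  4.9] 
(440, 375) 0.01 [-37.6   7.9] (440, 375) 0.026 [-34.5   7.2] (440, 375) 0.046 [-30.7   6.3] 
(210, 195) 0.01 [26.9 85.3] (210, 195) 0.026 [28.  82.2] (210, 195) 0.046 [29.4 78.4] 
(415, 195) 0.01 [24.7 15. ] (415, 195) 0.026 [25.9 14.1] (415, 195) 0.046 [27.4 12.9] 
(415, 360) 0.01 [-32.2  16.4] (415, 360) 0.026 [-29.3  15.4] (415, 360) 0.046 [-25.6  14.2] 
(545, 45) 0.01 [ 74.9 -29.5] (545, 45) 0.026 [ 74.5 -29.1] (545, 45) 0.046 [ 74.1 -28.5] 
(545, 495) 0.01 [-81.  -27.9] (545, 495) 0.026 [-76.6 -27.5] (545, 495) 0.046 [-71.1 -27. ] 
(765, 50) 0.01 [  73.5 -103.8] (765, 50) 0.026 [  73.1 -101.1] (765, 50) 0.046 [ 72.8 -97.7] 
(765, 480) 0.01 [ -76.7 -105.9] (765, 480) 0.026 [ -72.4 -103.1] (765, 480) 0.046 [-67.1 -99.6]
```

Emit:
{"api": "play_rows", "payload": {
  "steps": [
    [[0, 0, 0, 0, 0, -0.9], [0.002, -0.041, 0.005, 0, 0, 0], [0.002, -0.041, 0.006, 0, 0, 0], [0.002, -0.041, 0.005, 0, 0, 0], [0, 0, 0, 0, 0, 0], [0, 0, 0, 0, 0, 0]]
  ]
}}

```text
t: 9.05
tcp_pos: [0.5179, 0.1851, 0.4019]
tool_rot: [0.999, 0.043, 0.0, 0.0]
force: [0.3, 0.0, -0.5]
finger_gap: 0.079
```

Run:
```python
from h import *
s=manip.sense();print(s['t'],s['tcp_pos'],R.from_quat(s['tool_rot']).as_matrix(),s['force'],s['finger_gap'])
p=manip.snapshot('wrist');a=manip.snapshot('scene');b=manip.snapshot('top')
ask(p,dict(guide_mouth=.29,blank_round_center=.365))
im=p['img'][:,:,::-1].copy()
cv2.imwrite('pics/w7.png',cv2.resize(im,(800,500),interpolation=2))
save(a,'s7');save(b,'t7')
c=[]
for n,P in(('s',a),('t',b)):
    r=manip.pinpoint('blank_round_center',P);print(n,r[:2]);
    X=proj(P,[.516,.186,.33]);x,y=map(int,X);cr=P['img'][y-35:y+40,x-38:x+38,::-1];c.append(cv2.resize(cr,None,fx=5.2,fy=5.2,interpolation=2))
cv2.imwrite('pics/st7.png',np.hstack(c))
```

```text
9.05 [0.5179 0.1851 0.4019] [[ 0.9964  0.0852  0.0002]
 [ 0.0852 -0.9964 -0.0007]
 [ 0.0001  0.0008 -1.    ]] [ 0.2592  0.0415 -0.504 ] 0.07938718350210645
guide_mouth [318.3 204. ] 0.95 [0.5186 0.1865 0.29  ]
guide_mouth [319.3 247.4] 0.57 [0.4822 0.1826 0.29  ]
blank_round_center [319.1 250. ] 0.96 [0.5144 0.1852 0.365 ]
s [{'point': [274.1, 174.9], 'score': 0.65}]
t [{'point': [256.2, 160.2], 'score': 0.59}, {'point': [257.1, 193.6], 'score': 0.23}]
```

View pics/w7.png

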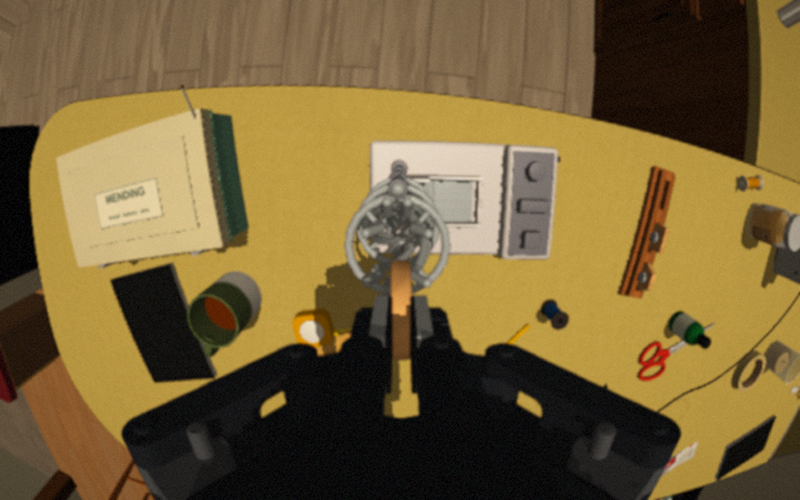

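View pics/st7.png

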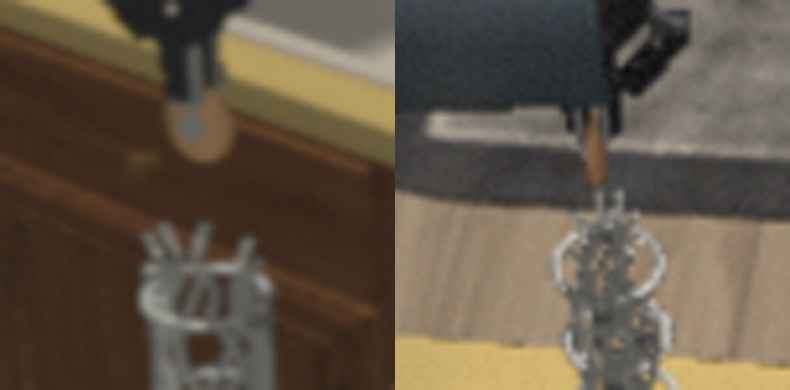

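Run:
```python
from h import *
s=manip.sense();t=np.array(s['tcp_pos']);M=R.from_quat(s['tool_rot']).as_matrix()
p=manip.snapshot('wrist');a=manip.snapshot('scene')
ia=a['img'][:,:,::-1].copy();iw=p['img'][:,:,::-1].copy()
ia=cv2.resize(ia,None,fx=8,fy=8,interpolation=2);iw=cv2.resize(iw,None,fx=5,fy=5,interpolation=2)
def dot(im,q,f,col): cv2.circle(im,tuple(np.int32(np.round((q+.5)*f-.5))),1,col,-1)
for th in np.linspace(0,2*np.pi,120):
    for yy in(-.004,.004):
        X=t+M@np.array([-.001+.022*np.cos(th),yy,.035+.022*np.sin(th)])
        dot(ia,proj(a,X),8,(255,255,0));dot(iw,wproj(p,X),5,(255,255,0))
    y=np.deg2rad(4.75)
    X=np.array([.5165+.037*np.cos(th),.1862+.037*np.sin(th),.26]);dot(iw,wproj(p,X),5,(0,0,255));dot(ia,proj(a,X),8,(0,0,255))
for lx,ly in[(-.032,.0),(.032,0),(0,.016),(0,-.016)]:
    X=np.array([.5165+lx*np.cos(y)-ly*np.sin(y),.1862+lx*np.sin(y)+ly*np.cos(y),.29]);dot(iw,wproj(p,X),5,(255,0,255));dot(ia,proj(a,X),8,(255,0,255))
x,yv=proj(a,[.5165,.186,.31]);x=int(x*8);yv=int(yv*8)
cv2.imwrite('pics/o7a.png',ia[yv-300:yv+280,x-250:x+250]);cv2.imwrite('pics/o7w.png',iw[120*5:120*5+580,265*5:265*5+600])
```

```text
(no output)
```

View pics/o7a.png

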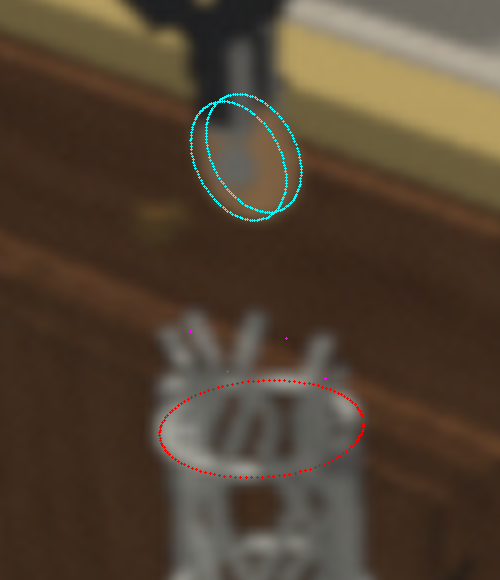

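View pics/o7w.png

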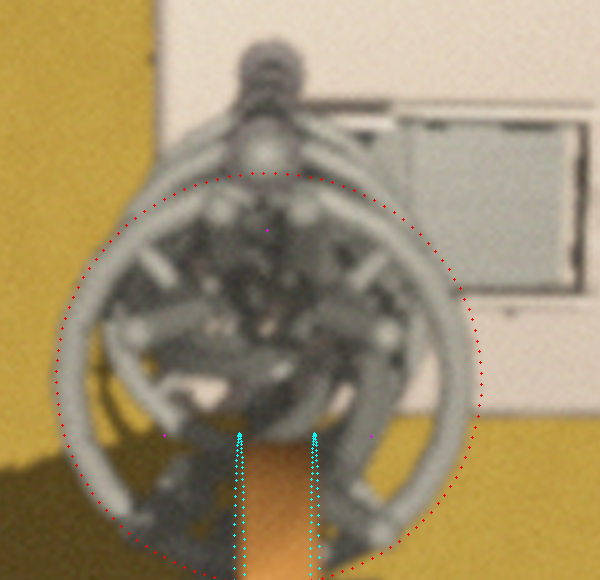

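Emit:
{"api": "play_rows", "payload": {
  "steps": [
    [[-0.001, -0.0015, 0.03, 0, 0, 0], [0, 0, 0.02, 0, 0, 0], [0, 0, 0.013, 0, 0, 0], [0, 0, 0.006, 0, 0, 0], [0, 0, 0, 0, 0, 0], [0, 0, 0, 0, 0, 0]]
  ]
}}

```text
t: 10.25
tcp_pos: [0.5173, 0.1869, 0.3336]
tool_rot: [0.999, 0.042, 0.001, -0.0]
force: [-0.2, -0.8, -0.6]
finger_gap: 0.078
```

Run:
```python
from h import *
s=manip.sense();print(s['t'],s['tcp_pos'],R.from_quat(s['tool_rot']).as_matrix(),s['force'],s['finger_gap'])
p=manip.snapshot('wrist');a=manip.snapshot('scene');b=manip.snapshot('top')
c=[]
for P in(a,b):
    x,y=map(int,proj(P,[.516,.186,.29]));c.append(cv2.resize(P['img'][y-35:y+40,x-38:x+38,::-1],None,fx=5.2,fy=5.2,interpolation=2))
cv2.imwrite('pics/st8.png',np.hstack(c))
cv2.imwrite('pics/w8.png',cv2.resize(p['img'][130:290,230:410,::-1],None,fx=3.7,fy=3.7,interpolation=2))
```

```text
10.25 [0.5173 0.1869 0.3336] [[ 0.9964  0.0847  0.0017]
 [ 0.0847 -0.9964  0.0002]
 [ 0.0017 -0.0001 -1.    ]] [-0.2411 -0.7779 -0.5804] 0.07772987005458253
```

View pics/w8.png

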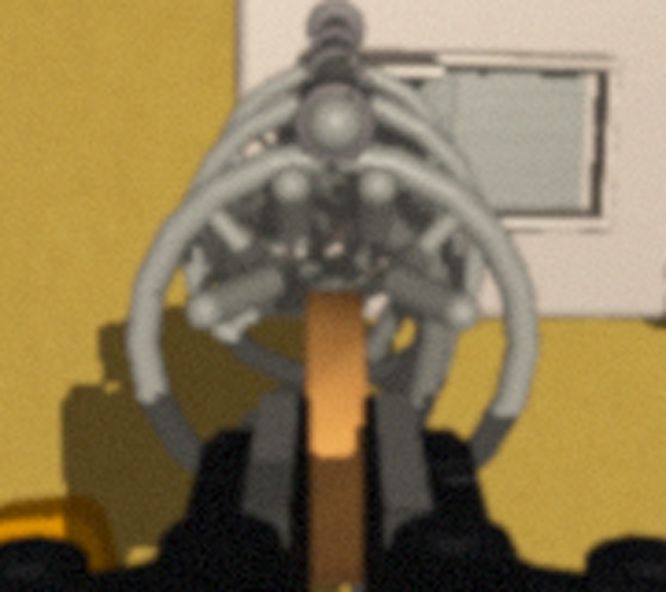

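View pics/st8.png

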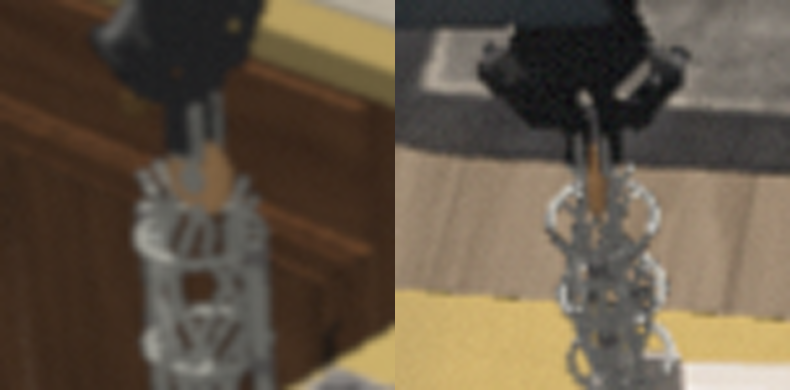

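Emit:
{"api": "play_rows", "payload": {
  "steps": [
    [[0, 0, 0, 0, 0, 0], [0, 0, 0, 0, 0, 0], [0, 0, 0, 0, 0, 0], [0, 0, 0, 0, 0, 0], [0, 0, 0, 0, 0, 0]]
  ],
  "fingers": 0.35
}}

```text
t: 11.02
tcp_pos: [0.5167, 0.1868, 0.3328]
tool_rot: [0.999, 0.042, -0.0, -0.0]
force: [0.6, -0.0, -0.6]
finger_gap: 0.353
```

Run:
```python
from h import *
s=manip.sense();print(s['t'],s['tcp_pos'],s['force'],s['finger_gap'])
p=manip.snapshot('wrist')
cv2.imwrite('pics/w9.png',cv2.resize(p['img'][:,:,::-1],(800,500)))
ask(p,dict(blank_round_center=.034,bed=.026))
```

```text
11.025 [0.5167 0.1868 0.3328] [ 0.5641 -0.0055 -0.6387] 0.3527683357963195
bed [369.8 162.6] 0.88 [0.5265 0.1185 0.026 ]
bed [446.8 139.1] 0.67 [0.573  0.0086 0.026 ]
```

View pics/w9.png

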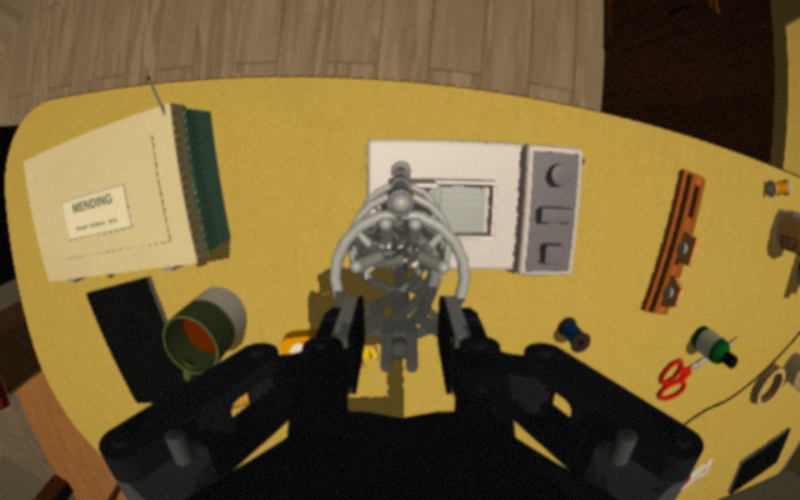

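Emit:
{"api": "play_rows", "payload": {
  "steps": [
    [[0, 0, -0.03, 0, 0, 0], [0, 0, -0.04, 0, 0, 0], [0, 0, 0, 0, 0, 0]]
  ]
}}

```text
t: 11.55
tcp_pos: [0.5185, 0.1871, 0.4064]
tool_rot: [0.999, 0.042, 0.004, -0.0]
force: [-0.1, 1.0, -0.5]
finger_gap: 0.347
```

Run:
```python
from h import *
s=manip.sense();print(s['t'],s['tcp_pos'],s['force'],s['finger_gap'])
p=manip.snapshot('wrist')
cv2.imwrite('pics/w10.png',cv2.resize(p['img'][90:250,230:430,::-1],None,fx=3.7,fy=3.7,interpolation=2))
ask(p,dict(blank_round_center=.034,bed=.026))
```

```text
11.55 [0.5185 0.1871 0.4064] [-0.1401  1.005  -0.479 ] 0.3469399858521161
blank_round_center [367.8 161.7] 0.91 [0.5234 0.1113 0.034 ]
blank_round_center [540.1 257.1] 0.26 [ 0.3673 -0.2976  0.034 ]
bed [365.7 159.8] 0.81 [0.5252 0.1137 0.026 ]
bed [321.7 207.4] 0.4 [0.4388 0.1782 0.026 ]
```

View pics/w10.png

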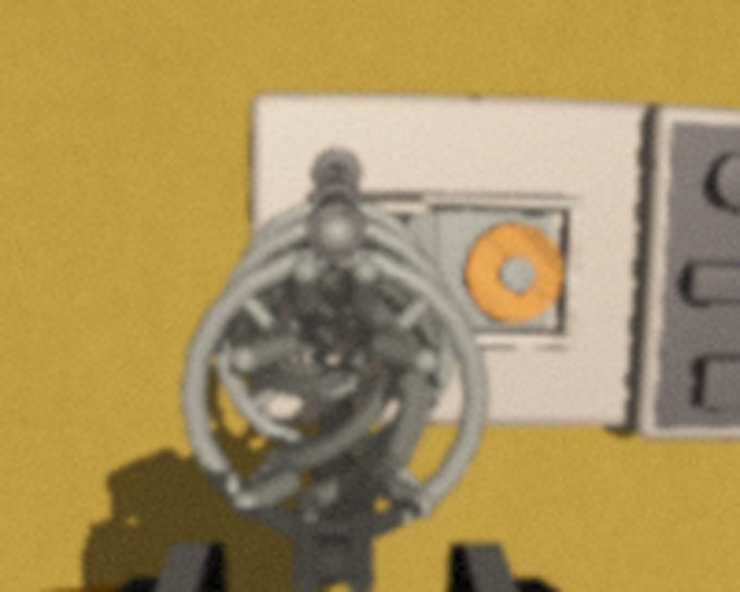

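Emit:
{"api": "play_rows", "payload": {
  "steps": [
    [[0.01, 0.043, 0, 0, 0, 0], [0.01, 0.043, 0, 0, 0, 0], [0.01, 0.043, 0.02, 0, 0, 0], [0.011, 0.042, 0.03, 0, 0, 0], [0, 0, 0.05, 0, 0, 0], [0, 0, 0.05, 0, 0, 0], [0, 0, 0.05, 0, 0, 0], [0, 0, 0.04, 0, 0, 0], [0, 0, 0, 0, 0, 0]]
  ],
  "fingers": 0
}}

```text
t: 12.82
tcp_pos: [0.5685, 0.0204, 0.1586]
tool_rot: [0.999, 0.042, -0.005, -0.001]
force: [-0.5, -0.1, 0.5]
finger_gap: 0.001
```

Run:
```python
from h import *
s=manip.sense();print(s['t'],s['tcp_pos'],s['tool_rot'],s['force'],s['finger_gap'])
p=manip.snapshot('wrist')
ask(p,dict(blank_round_center=.034,key_round_top=.062,key_long_top=.062,key_square_top=.062))
im=p['img'][:,:,::-1].copy()
for x in(.044,0,-.044):
    c,q=np.cos(.0829),np.sin(.0829);X=[.5254+c*x+q*.06,.0762+q*x-c*.06,.062];print(X);cv2.circle(im,tuple(np.int32(wproj(p,X))),1,(0,0,255),-1)
X=np.array(s['tcp_pos'])-[0,0,s['tcp_pos'][2]-.062];cv2.circle(im,tuple(np.int32(wproj(p,X))),1,(0,255,0),-1)
cv2.imwrite('pics/w11.png',cv2.resize(im,(800,500),interpolation=2))
```

```text
12.825 [0.5685 0.0204 0.1586] [ 0.9991  0.0423 -0.0054 -0.0011] [-0.4832 -0.1039  0.4563] 0.0005591707479033778
blank_round_center [214.5 240.3] 0.91 [0.5227 0.1105 0.034 ]
key_round_top [321.  201.6] 0.76 [0.5745 0.0205 0.062 ]
key_square_top [ 29.1 335.2] 0.23 [0.3313 0.4326 0.062 ]
[np.float64(0.5742171982780092), np.float64(0.02004947772027827), 0.062]
[np.float64(0.5303683047294739), np.float64(0.016406054251997336), 0.062]
[np.float64(0.4865194111809387), np.float64(0.012762630783716401), 0.062]
```

View pics/w11.png

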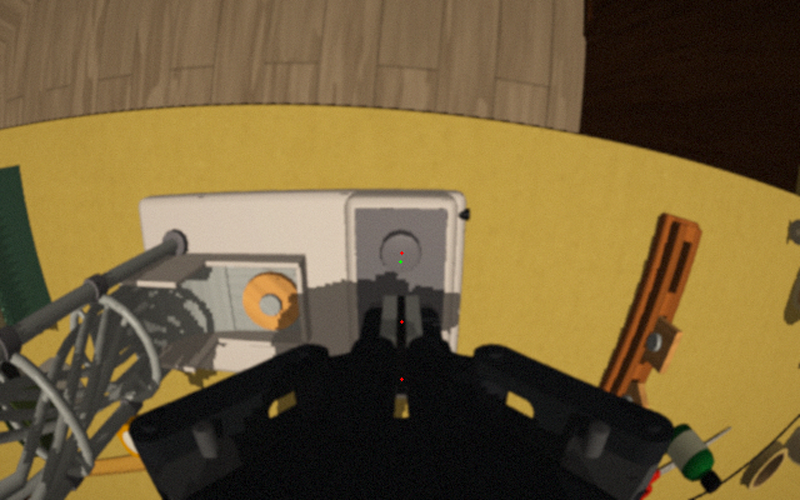

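Emit:
{"api": "play_rows", "payload": {
  "steps": [
    [[0, 0, 0.03, 0, 0, 0], [0, 0, 0.02, 0, 0, 0], [0, 0, 0.01, 0, 0, 0], [0, 0, 0, 0, 0, 0], [0, 0, 0, 0, 0, 0]]
  ]
}}

```text
t: 13.7
tcp_pos: [0.5729, 0.0198, 0.1039]
tool_rot: [0.999, 0.042, 0.001, 0.0]
force: [0.4, 0.7, 0.5]
finger_gap: 0.001
```

Emit:
{"api": "play_rows", "payload": {
  "steps": [
    [[0.001, 0, 0.012, 0, 0, 0], [0, 0, 0.005, 0, 0, 0], [0, 0, 0.005, 0, 0, 0], [0, 0, 0, 0, 0, 0], [0, 0, 0, 0, 0, 0]]
  ]
}}

```text
t: 14.32
tcp_pos: [0.5731, 0.02, 0.0811]
tool_rot: [0.999, 0.042, 0.0, 0.0]
force: [-0.8, -0.7, 5.3]
finger_gap: -0.004
```

Emit:
{"api": "play_rows", "payload": {
  "steps": [
    [[0, 0, 0.001, 0, 0, 0], [0, 0, 0, 0, 0, 0], [0, 0, 0, 0, 0, 0]]
  ]
}}

```text
t: 14.7
tcp_pos: [0.5732, 0.02, 0.081]
tool_rot: [0.999, 0.042, 0.0, 0.0]
force: [-2.0, 0.1, 10.4]
finger_gap: 0.001
```

Run:
```python
from h import *
s=manip.sense();print(s['t'],s['tcp_pos'],s['force'],s['finger_gap'])
p=manip.snapshot('wrist')
cv2.imwrite('pics/w12.png',cv2.resize(p['img'][:,:,::-1],(800,500),interpolation=2))
```

```text
14.7 [0.5732 0.02   0.081 ] [-2.0424  0.1208 10.4001] 0.001370872778910441
```

View pics/w12.png

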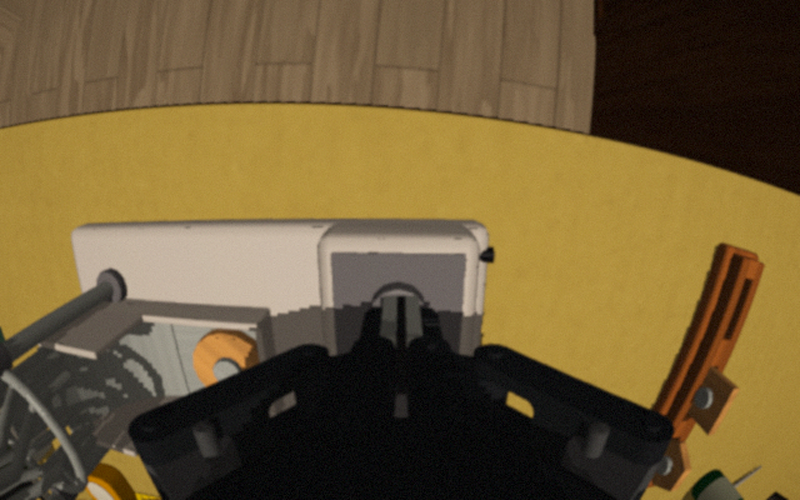

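Emit:
{"api": "play_rows", "payload": {
  "steps": [
    [[0, 0, -0.01, 0, 0, 0], [0, 0, -0.02, 0, 0, 0], [-0.03, 0, 0, 0, 0, 0], [-0.03, 0, 0, 0, 0, 0], [-0.027, 0, 0, 0, 0, 0], [0, 0, 0, 0, 0, 0], [0, 0, 0.01, 0, 0, 0], [0, 0, 0, 0, 0, 0]]
  ]
}}

```text
t: 15.75
tcp_pos: [0.4874, 0.0125, 0.099]
tool_rot: [0.999, 0.042, 0.0, -0.0]
force: [-1.0, 0.1, 0.7]
finger_gap: -0.003
```

Run:
```python
from h import *
s=manip.sense();print(s['t'],s['tcp_pos'],s['tool_rot'],s['force'],s['finger_gap'])
p=manip.snapshot('wrist')
ask(p,dict(blank_round_center=.034,key_round_top=.062,key_long_top=.062))
cv2.imwrite('pics/w13.png',cv2.resize(p['img'][:,:,::-1],(800,500),interpolation=2))
```

```text
15.75 [0.4874 0.0125 0.099 ] [ 0.9991  0.0424  0.     -0.    ] [-0.9943  0.1072  0.669 ] -0.0031038258119478776
blank_round_center [176.  159.3] 0.88 [0.5233 0.1077 0.034 ]
blank_round_center [580.4 330.5] 0.37 [ 0.3836 -0.2754  0.034 ]
key_round_top [318.  81.] 0.85 [0.5721 0.0207 0.062 ]
key_long_top [318.6 166.5] 0.8 [0.5294 0.0168 0.062 ]
```

View pics/w13.png

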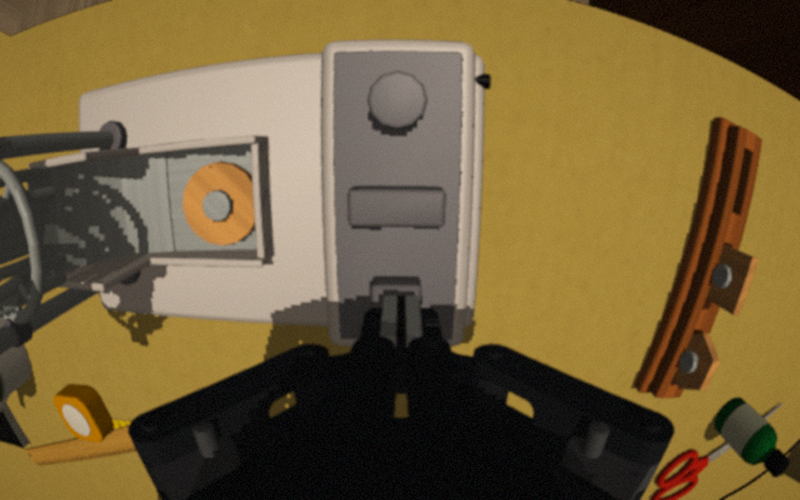

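Emit:
{"api": "play_rows", "payload": {
  "steps": [
    [[0, 0, 0.012, 0, 0, 0], [0, 0, 0.004, 0, 0, 0], [0, 0, 0.003, 0, 0, 0], [0, 0, 0, 0, 0, 0], [0, 0, 0, 0, 0, 0]]
  ]
}}

```text
t: 16.58
tcp_pos: [0.4868, 0.0126, 0.0811]
tool_rot: [0.999, 0.042, 0.001, 0.0]
force: [0.9, -0.5, 5.2]
finger_gap: 0.001
```

Emit:
{"api": "play_rows", "payload": {
  "steps": [
    [[0, 0, 0.001, 0, 0, 0], [0, 0, 0, 0, 0, 0], [0, 0, 0, 0, 0, 0]]
  ]
}}

```text
t: 16.95
tcp_pos: [0.4869, 0.0126, 0.0809]
tool_rot: [0.999, 0.042, 0.001, 0.0]
force: [-0.4, -0.4, 12.2]
finger_gap: -0.003
```

Emit:
{"api": "play_rows", "payload": {
  "steps": [
    [[0, 0, -0.01, 0, 0, 0], [0, 0, -0.02, 0, 0, 0], [0.022, 0, 0, 0, 0, 0], [0.022, 0, 0, 0, 0, 0], [0, 0, 0, 0, 0, 0], [0, 0, 0.01, 0, 0, 0], [0, 0, 0, 0, 0, 0], [0, 0, 0, 0, 0, 0]]
  ]
}}

```text
t: 17.95
tcp_pos: [0.5293, 0.0164, 0.0994]
tool_rot: [0.999, 0.042, -0.001, -0.0]
force: [-0.1, 0.3, -0.1]
finger_gap: 0.002
```

Emit:
{"api": "play_rows", "payload": {
  "steps": [
    [[0, 0, 0.012, 0, 0, 0], [0, 0, 0.004, 0, 0, 0], [0, 0, 0.003, 0, 0, 0], [0, 0, 0, 0, 0, 0], [0, 0, 0, 0, 0, 0]]
  ]
}}

```text
t: 18.58
tcp_pos: [0.5303, 0.0163, 0.0811]
tool_rot: [0.999, 0.042, 0.0, 0.0]
force: [-0.3, -1.5, 4.5]
finger_gap: 0.001
```

Emit:
{"api": "play_rows", "payload": {
  "steps": [
    [[0, 0, 0.001, 0, 0, 0], [0, 0, 0, 0, 0, 0], [0, 0, 0, 0, 0, 0]]
  ]
}}

```text
t: 18.95
tcp_pos: [0.5303, 0.0163, 0.0809]
tool_rot: [0.999, 0.042, 0.0, 0.0]
force: [-1.9, -0.8, 11.5]
finger_gap: -0.001
```

Emit:
{"api": "play_rows", "payload": {
  "steps": [
    [[0, 0, -0.02, 0, 0, 0], [0, 0, -0.04, 0, 0, 0], [0, 0, -0.05, 0, 0, 0], [0, 0, -0.05, 0, 0, 0], [0, 0, 0, 0, 0, 0], [0, 0, 0, 0, 0, 0], [0, 0, 0, 0, 0, 0], [0, 0, 0, 0, 0, 0]]
  ]
}}

```text
t: 19.95
tcp_pos: [0.5295, 0.0165, 0.2383]
tool_rot: [0.999, 0.042, -0.002, -0.0]
force: [-0.2, -0.6, -0.2]
finger_gap: 0.006
```

Run:
```python
from h import *
s=manip.sense();print(s['t'],s['tcp_pos'],s['qd'],s['force'],s['finger_gap'])
p=manip.snapshot('wrist')
ask(p,dict(blank_round_center=.034,bed=.026,key_round_top=.062,key_long_top=.062,key_square_top=.062,blank_square_center=.032,blank_hex_center=.032))
cv2.imwrite('pics/w14.png',cv2.resize(p['img'][:,:,::-1],(800,500),interpolation=2))
```

```text
19.95 [0.5295 0.0165 0.2383] [ 0.0009 -0.0052 -0.0073  0.0012  0.0021 -0.0004] [-0.1949 -0.6096 -0.1542] 0.005643455428268211
blank_round_center [233.8 180.4] 0.87 [0.5213 0.1103 0.034 ]
bed [231.8 178.3] 0.8 [0.5216 0.1149 0.026 ]
key_round_top [318.9 139.6] 0.56 [0.5739 0.0216 0.062 ]
key_long_top [318.4 187.3] 0.87 [0.5277 0.0182 0.062 ]
key_long_top [524.8 302.6] 0.2 [ 0.3935 -0.2755  0.062 ]
key_square_top [321.2 228.7] 0.75 [0.485  0.0118 0.062 ]
blank_square_center [499.2 219.4] 0.71 [ 0.5005 -0.21    0.032 ]
blank_hex_center [482.5 265.9] 0.69 [ 0.4357 -0.2033  0.032 ]
```

View pics/w14.png

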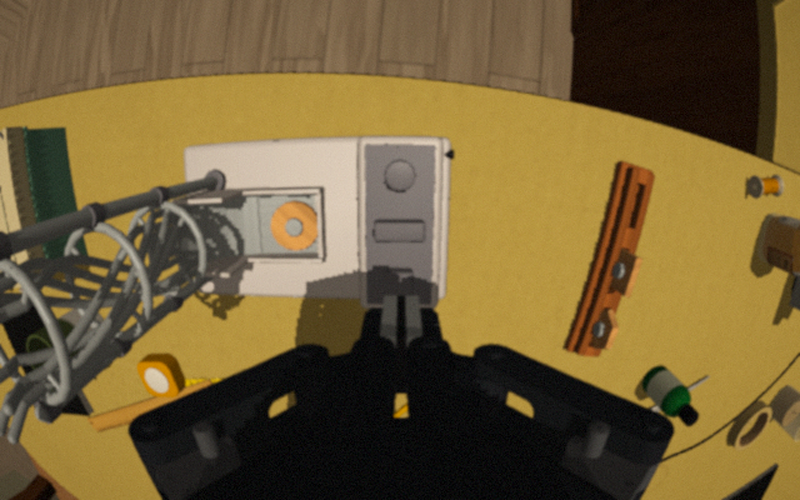

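The blank lies on the bed with its magnet up, at about (297, 226) in the picture. The other two blanks are still in the rack and the arm is clear of everything.

```bash
python3 -c "
from station import manip
print(manip.sign_off())"
```

```text
the job is handed in; nothing more can be done
None
```

The job is handed in. The round blank went through the twisted guide, and I then pressed the round, square and long keys in that order. The sign-off gave no verdict.

- **Blank:** I gripped it above its magnet and released it over the guide mouth with the magnet facing the charger's +y side. Pictures taken afterwards show it flat on the bed against the stop, magnet up, a few mm from the bed's centre.
- **Keys:** each key was pushed to its stop. The tool force reached 10.4 N on the round key, 12.2 N on the square and 11.5 N on the long, against about 4.5 N for fully down. I lifted clear before moving to the next key. Key travel can't be read directly, so "fully down" rests on the force and on the fingertips stopping about 6 mm below the key tops.
- **Last look (about 20 s):**
    - The keys I could see looked up. The gripper partly hid the square key, so its return is not directly confirmed.
    - The square and hexagonal blanks measured within about 5 mm of where they started, which is within measurement error.
    - I touched no bystanders, though I did not measure their positions again at the end.
    - The arm was clear, with the tool point 238 mm above the worktop.

No check failed. The charger position I worked from matched the key tops and the guide hoop to within 1 mm.

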